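Tilt the long tube carrier in under the chiller's hood

TASK

Put the long tube carrier (six tubes, not the short one with four) into the chiller box. The hood leaves an opening shorter than the carrier, so tilt it, slip its low end in under the hood, then level it inside and set it down flat on the chamber floor before letting go. Leave the short carrier where it is.

Things in the scene. Friction and masses are not known exactly. Their poses are not given: they have to be found in the camera images.
- carrier: Long tube carrier, loose grey plastic, 0.2 kg: tray 160 (x) x 46 (y) mm, 34 mm high with its six tube caps; in its middle one upright plate handle, 24 (x) x 10 (y) mm, up to 137 mm above the underside. Same either way round. Origin: centre of the underside, x lengthwise, z up the handle. Pinch the handle across its 10 mm (along y), about 115 mm above the underside.
- short_carrier: The other carrier, to be left where it is: the same build and handle but its tray is only 100 x 46 mm with four tubes. Origin: centre of the underside, x along its length, z up.
- chiller: Fixed white box with a grey hood, 236 (x) x 102 (y) x 98 (z) mm; origin: centre of its underside, x lengthwise, hood at its -x end, away from the robot; +x points roughly back at it. Chamber inside: x -110 to +110, y -43 to +43 mm, floor at z = 6 mm, walls 8 mm thick, rims at z = 98 mm. The carrier fits lengthwise with its origin at about x = +5, y = 0 mm, one end under the hood.
- hood_edge (a point): Middle of the hood's free edge, on its underside: at x = -35, y = 0, z = 94 mm in the chiller's frame. The hood, a fixed flat plate 4 mm thick (top at z = 98 mm), covers the chamber from here to its -x end; from here to the wall at x = +110 mm the top is open: 145 mm long, 86 mm wide. Axes as the chiller's.

How it is judged:
By the outcome, as a careful person would: the job done as asked, in the order asked, and still so for the second after the job is handed in, with the robot touching nothing.
It also fails if it takes over 54 s, if anything falls off the work surface, if the arm or the gripper's body presses on something with over 40 N, if the wrist force passes 120 N, or if a joint passes its speed limit or range.

ROBOT

A 7-joint arm with a two-finger parallel gripper is mounted at the origin on the work surface. World frame = base frame: x ahead of the robot, y to its left, z up, the work surface at z = 0. Lengths are in mm, angles in rad, forces in N, time in s.
With the tool pointing down it reaches from about 400 to 900 mm from the base axis. Payload 5.5 kg.
Tool frame: the origin (TCP) lies midway between the tips of the shut fingers; the grasp point (between the pads) lies 19 mm behind it; z points along the fingers, x is the direction in which the jaws open and shut, and the axes are right-handed (so a half turn about z gives the same grasp; the last joint's range is limited). The gripper opens to 85 mm and grips with 20 to 120 N. Pads are 22 mm wide; open, the fingers measure 114 mm over their backs; the gripper's body (76 mm by 85 mm) begins 54 mm behind the grasp point. The pads swing forward as they close: fully open they stand 13 mm farther back than shut.
Start: joints at [-0.842, 0.501, -0.427, 1.55, 0.221, 1.138, -0.21], TCP at [291.904, 580.768, 231.31] pointing down, gripper open.
Joint ranges: [-2.88, 2.88], [-0.31, 2.03], [-1.54, 1.56], [0.2, 2.42], [-1.41, 4.55], [0.19, 2.02], [-2.57, 2.57]. Speed limits (rad/s): [2.57, 2.57, 3.14, 3.14, 3.14, 3.14, 3.14].

INTERFACE

Orientations are given as a unit quaternion [x, y, z, w].
In Python, from station import sensors, cams, ctrl gives the robot as it stands.
- The arm moves only by the tool servo_tool, never from a script. Its argument "increments" is a list of rows, each a list of 3 entries, a list of its own where there are three numbers: the shift along the world's x, y, z in units of 60 mm (1.0 is 60 mm), then the turn, a rotation vector about the world's x, y, z in units of 10 degrees (1.0 is 10 degrees), then the finger opening in mm, from 0 to 85.4. In form: [[[tx, ty, tz], [rx, ry, rz], gripper], ...]. A call has 1 to 8 rows; each row shifts and turns the commanded pose from where the row before left it; what a row does not reach is not made up. A row lasts 1/8 s, in which the tool goes at most 62.5 mm and 10.7 degrees, less where a joint would pass 70% of its speed; a pose out of reach is approached as far as the arm can. A call is refused whole if a number of a shift passes 1 or a number of a turn 1, either way. A call with a gripper value outside its range is refused whole. The fingers move at their own pace and stop on an object; "newtons" is the grip in N (left out, the last holds). Time passes only in rows, so rows that do not move let the fingers close. It gives the time, the measured TCP pose, the force and the opening at its end, in the units of the state.
- sensors.observe(): the state, without advancing time (a new reading comes with each control period).
- cams.grab_frame(name): name is "side" or "top"; returns (picture, depth): 420x560x3 uint8, red, green, blue; 420x560 float32, mm along the optical axis (not along the pixel's ray), 0 where there is no reading.
- cams.calibration(name): a dict with "K" (3x3 intrinsics, pixels), "world_from_camera" (4x4, takes a point from camera to world coordinates). Camera axes: x right, y down, z forward; pixel columns grow to the right and rows downward; lengths in mm; the calibration is good to about 2 mm. A picture is of the moment at which its call begins. calibration takes no time and is no camera call.
- ctrl.hand_in(): hands the job in, once; it reports no verdict.
The state is a dict: "time": time; "joints": joint angles; "joint_velocities": joint speeds; "joint_efforts": joint torques, N m; "tool_pos": TCP position; "ee_rot": TCP orientation; "contact_force": force on the tool from outside, world axes, zero at the start; "wrist_torque": the same for the moment, N m; "width": opening from 0.0 (shut) to 1.0 (fully open).
Only numpy, scipy, OpenCV 4.12 (cv2) and the standard library are available. Lean on these libraries where they do the work, as an engineer would, in place of code of your own. Each camera call takes 0.05 s, during which the arm holds its last target.

## Working session

There is one attempt and no reset: what is moved stays moved. The work goes in short steps, Python scripts to look and compute and a tool call to move; the robot and the scene stay as the last step left them, time stands still between calls to the robot, and variables do not carry over. Pictures are saved under pics/ and viewed, and the job is handed in when it is done.

Besides the shell and the picture viewer there is one more tool, called after "Request:" in YAML: its name, and indented under it one key for each argument. servo_tool: Moves the arm, as the interface text tells. Its arguments: {"type":"object","properties":{"increments":{"type":"array","items":{"type":"array"}},"newtons":{"type":"number"}},"required":["increments"]}

```bash
mkdir -p pics; ls; python3 - <<'E'
from station import sensors, cams, ctrl
import cv2, numpy as np
s=sensors.observe(); print({k:np.round(v,3).tolist() for k,v in s.items()})
for n in("side","top"):
    p,d=cams.grab_frame(n); cv2.imwrite(f"pics/{n}0.png",p[:,:,::-1]); np.save(f"{n}0.npy",d)
    c=cams.calibration(n); print(n,np.round(c["K"],1).tolist(),np.round(c["world_from_camera"],3).tolist())
E
```

```text
pics
{'time': 0.0, 'joints': [-0.842, 0.502, -0.427, 1.551, 0.221, 1.138, -0.21], 'joint_velocities': [0.0, -0.0, 0.002, 0.0, -0.001, 0.001, 0.0], 'joint_efforts': [0.0, -56.953, -5.816, -28.094, 0.011, 0.012, -0.0], 'tool_pos': [291.636, 580.099, 230.23], 'ee_rot': [0.851, 0.525, -0.001, 0.001], 'contact_force': [-0.101, 1.16, 0.672], 'wrist_torque': [-0.007, 0.013, 0.047], 'width': 1.0}
side [[405.8, 0.0, 282.0], [0.0, 405.8, 212.5], [0.0, 0.0, 1.0]] [[0.869, -0.251, 0.426, 173.489], [-0.494, -0.466, 0.734, -562.234], [0.014, -0.848, -0.529, 531.592], [0.0, 0.0, 0.0, 1.0]]
top [[534.0, 0.0, 280.7], [0.0, 534.0, 212.6], [0.0, 0.0, 1.0]] [[0.02, -0.984, 0.179, 318.273], [-1.0, -0.021, -0.006, 8.309], [0.01, -0.178, -0.984, 1168.393], [0.0, 0.0, 0.0, 1.0]]
```

View pics/side0.png

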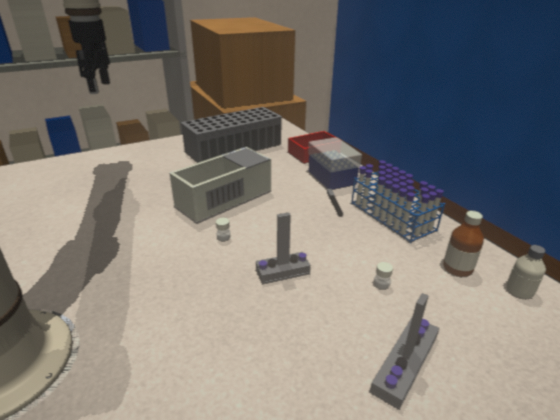

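View pics/top0.png

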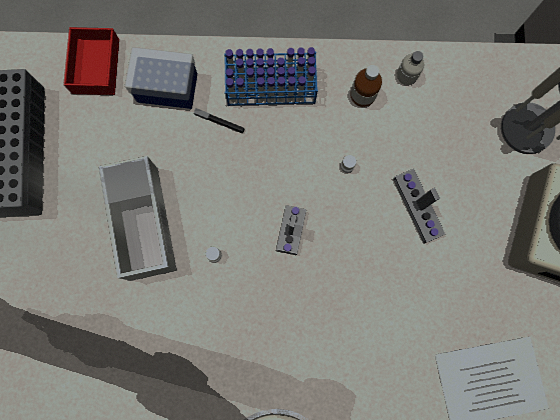

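The top view shows the long carrier at about (418,207), the short one at (291,230), and the chiller at (137,217) with its hood at the upper end. I'll enlarge these areas next.

```bash
python3 - <<'E'
import cv2, numpy as np
p=cv2.imread("pics/top0.png")
a=cv2.resize(p[160:250,380:455],None,fx=6,fy=6,interpolation=cv2.INTER_CUBIC)
cv2.imwrite("pics/c1.png",a)
b=cv2.resize(p[150:285,90:185],None,fx=4.4,fy=4.4,interpolation=cv2.INTER_CUBIC); cv2.imwrite("pics/c2.png",b)
E
```

```text
(no output)
```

View pics/c1.png

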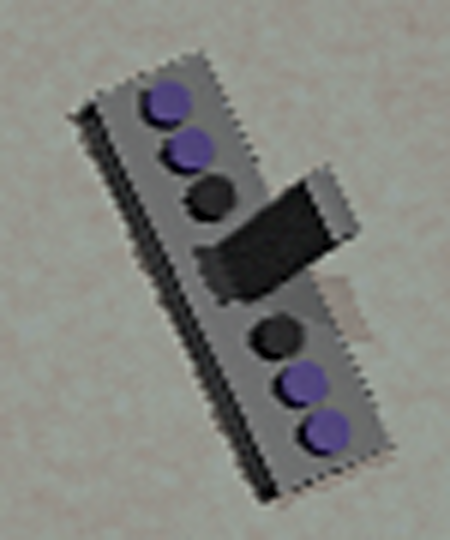

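View pics/c2.png

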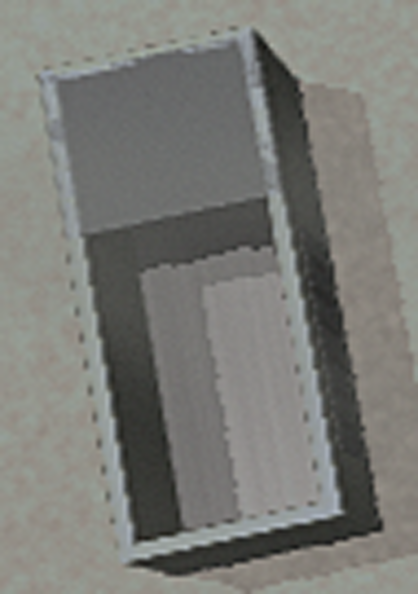

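```bash
cat > h.py <<'E'
import numpy as np
from station import sensors,cams,ctrl
def cloud(n,d):
    c=cams.calibration(n);K=np.array(c["K"]);T=np.array(c["world_from_camera"])
    v,u=np.mgrid[:d.shape[0],:d.shape[1]]
    P=np.stack([(u-K[0,2])/K[0,0]*d,(v-K[1,2])/K[1,1]*d,d],-1)
    W=P@T[:3,:3].T+T[:3,3]; W[d==0]=np.nan; return W
def plane(n,u,v,z):
    c=cams.calibration(n);K=np.array(c["K"]);T=np.array(c["world_from_camera"])
    r=T[:3,:3]@np.array([(u-K[0,2])/K[0,0],(v-K[1,2])/K[1,1],1]); o=T[:3,3]
    return o+r*(z-o[2])/r[2]
E
python3 - <<'E'
from h import *
import cv2
W=cloud("top",np.load("top0.npy"))
def sel(u0,u1,v0,v1,z0,z1):
    w=W[v0:v1,u0:u1].reshape(-1,3); return w[(w[:,2]>z0)&(w[:,2]<z1)]
for nm,a in dict(rim=(95,185,150,285,90,106),tray=(385,450,165,250,15,45),handle=(385,460,165,250,126,150)).items():
    q=sel(*a); print(nm,len(q),q.mean(0).round(1),q.std(0).round(1)); r=cv2.minAreaRect(q[:,:2].astype(np.float32));print(r, cv2.boxPoints(r).round(0).tolist())
print("z hist",np.histogram(sel(385,460,165,250,-10,150)[:,2],bins=16))
for c in [(40,73),(250,28),(342,514),(122,563)]: print(plane("top",90+(c[0]+.5)/4.4-.5,150+(c[1]+.5)/4.4-.5,98).round(1))
print("hood edge")
for c in [(85,232),(268,196)]: print(plane("top",90+(c[0]+.5)/4.4-.5,150+(c[1]+.5)/4.4-.5,98).round(1))
print("handle top")
for c in [(303,182),(328,163),(358,230),(333,242)]: print(plane("top",380+(c[0]+.5)/6-.5,160+(c[1]+.5)/6-.5,137).round(1))
print("caps")
for c in [(170,102),(190,150),(212,197),(277,337),(304,384),(326,431)]: print(plane("top",380+(c[0]+.5)/6-.5,160+(c[1]+.5)/6-.5,34).round(1))
Ws=cloud("side",np.load("side0.npy"))
w=Ws.reshape(-1,3)
for nm,(x0,x1,y0,y1,z0,z1) in dict(rim=(400,700,150,450,90,106),handle=(250,450,-350,-150,126,150),hup=(250,450,-350,-150,50,134),tray=(250,450,-350,-150,10,45)).items():
    q=w[(w[:,0]>x0)&(w[:,0]<x1)&(w[:,1]>y0)&(w[:,1]<y1)&(w[:,2]>z0)&(w[:,2]<z1)]
    print("side",nm,len(q)); 
    if len(q)>3: print(q.mean(0).round(1),q.max(0).round(1)); r=cv2.minAreaRect(q[:,:2].astype(np.float32));print(r)
E
```

```text
rim 2880 [534.  311.   97.4] [68.9 37.3  2.2]
((500.71490478515625, 303.06793212890625), (236.7904052734375, 103.63785552978516), 13.831822395324707) [[373.0, 325.0], [398.0, 224.0], [628.0, 281.0], [603.0, 382.0]]
tray 1407 [ 547.9 -300.7   26.7] [44.  23.2  4.7]
((550.3792724609375, -302.2660217285156), (160.261474609375, 48.123802185058594), 24.040555953979492) [[467.0, -313.0], [487.0, -357.0], [633.0, -292.0], [614.0, -248.0]]
handle 79 [ 549.  -300.9  136.1] [6.5 4.  3.3]
((549.9645385742188, -301.1804504394531), (24.08395767211914, 11.021509170532227), 28.3199405670166) [[537.0, -302.0], [542.0, -312.0], [563.0, -300.0], [558.0, -291.0]]
z hist (array([3508, 1188,   49, 1056,  293,   23,   18,   17,   18,   16,   20,
         18,   19,   20,   17,   71]), array([ -7.09918503,   2.129679  ,  11.35854303,  20.58740707,
        29.8162711 ,  39.04513513,  48.27399917,  57.5028632 ,
        66.73172723,  75.96059127,  85.1894553 ,  94.41831933,
       103.64718336, 112.8760474 , 122.10491143, 131.33377546,
       140.5626395 ]))
[601.6 378.7  98. ]
[625.6 282.   98. ]
[398.3 225.6  98. ]
[374.2 323.5  98. ]
hood edge
[526.1 351.9  98. ]
[545.  268.4  98. ]
handle top
[ 557.5 -293.6  137. ]
[ 564.1 -302.1  137. ]
[ 541.6 -311.3  137. ]
[ 537.4 -302.9  137. ]
caps
[ 610.2 -276.    34. ]
[ 592.4 -282.9   34. ]
[ 575.  -290.5   34. ]
[ 523.9 -312.6   34. ]
[ 506.9 -321.9   34. ]
[ 490.  -329.3   34. ]
side rim 1099
[528.  300.1  96.9] [627.  376.7 100.8]
((502.9794616699219, 302.4302062988281), (234.14736938476562, 105.59657287597656), 13.791088104248047)
side handle 0
side hup 0
side tray 0
```

Request:
servo_tool:
  increments:
    - [[0.3,-0.5,0.1],[0,0,-0.54],85]
    - [[0.3,-0.6,0.1],[0,0,-0.54],85]
    - [[0.3,-0.6,0.1],[0,0,-0.54],85]
    - [[0.3,-0.6,0],[0,0,-0.54],85]
    - [[0.3,-0.6,0],[0,0,-0.54],85]
    - [[0.3,-0.6,0],[0,0,-0.54],85]
    - [[0.3,-0.6,0],[0,0,-0.54],85]
    - [[0.3,-0.6,0],[0,0,-0.54],85]
  newtons: 80

```text
time: 1.1
tool_pos: [436.1, 297.3, 249.0]
ee_rot: [0.985, 0.173, -0.0, 0.0]
contact_force: [-0.1, -0.1, -1.7]
width: 0.997
```

```bash
cat > st.py <<'E'
from h import *
from scipy.spatial.transform import Rotation as R
s=sensors.observe();M=R.from_quat(s["ee_rot"]).as_matrix()
print("t",round(s["time"],2),"pos",np.round(s["tool_pos"],1),"yaw of x",np.degrees(np.arctan2(M[1,0],M[0,0])).round(2),"z",M[:,2].round(4),"x",M[:,0].round(4))
print("j",np.round(s["joints"],2),"F",np.round(s["contact_force"],1),"T",np.round(s["wrist_torque"],2),"w",round(float(s["width"]),3), "qd",np.abs(s["joint_velocities"]).max().round(2))
E
python3 st.py
```

```text
t 1.1 pos [436.1 297.3 249. ] yaw of x 19.94 z [-5.e-04 -3.e-04 -1.e+00] x [ 9.401e-01  3.410e-01 -6.000e-04]
j [-0.47  0.24 -0.21  1.84  0.06  1.06 -0.35] F [-0.1 -0.1 -1.7] T [-0.01 -0.05 -0.01] w 0.997 qd 0.36
```

Request:
servo_tool:
  increments:
    - [[0.12,-0.62,0],[0,0,-0.54],85]
    - [[0.12,-0.62,0],[0,0,-0.54],85]
    - [[0.12,-0.62,0],[0,0,-0.54],85]
    - [[0.12,-0.62,0],[0,0,-0.54],85]
    - [[0.12,-0.62,0],[0,0,-0.54],85]
    - [[0.12,-0.62,0],[0,0,-0.54],85]
    - [[0.12,-0.62,0],[0,0,-0.54],85]
    - [[0.12,-0.62,0],[0,0,-0.54],85]

```text
time: 2.1
tool_pos: [493.3, -0.0, 249.0]
ee_rot: [0.979, -0.202, -0.0, 0.0]
contact_force: [-0.2, -0.1, -0.2]
width: 0.999
```

Request:
servo_tool:
  increments:
    - [[0.12,-0.62,0],[0,0,-0.54],85]
    - [[0.12,-0.62,0],[0,0,-0.54],85]
    - [[0.12,-0.62,0],[0,0,-0.54],85]
    - [[0.12,-0.62,0],[0,0,-0.54],85]
    - [[0.12,-0.62,0],[0,0,-0.54],85]
    - [[0.12,-0.62,0],[0,0,-0.54],85]
    - [[0.12,-0.62,0],[0,0,-0.54],85]
    - [[0,0,0],[0,0,0],85]

```text
time: 3.1
tool_pos: [542.9, -263.1, 248.8]
ee_rot: [0.861, -0.509, 0.0, 0.001]
contact_force: [-0.3, 0.5, 0.1]
width: 0.998
```

```bash
python3 st.py; python3 - <<'E'
from h import *
import cv2
p,d=cams.grab_frame("side"); cv2.imwrite("pics/s1.png",cv2.resize(p[:,280:560],None,fx=2,fy=1.4*1.0)[:,:,::-1] if 0 else cv2.resize(p[200:420,300:500],None,fx=2.7,fy=2.7)[:,:,::-1]); np.save("s1.npy",d)
W=cloud("side",d).reshape(-1,3)
c=np.array([550.2,-302.2]);a=np.radians(24);l=np.array([np.cos(a),np.sin(a)]);n=np.array([-l[1],l[0]])
D=W[:,:2]-c;q=np.stack([D@l,D@n,W[:,2]],1)
for z0,z1 in[(8,22),(22,30),(45,130),(130,145)]:
    k=q[(abs(q[:,0])<95)&(abs(q[:,1])<45)&(q[:,2]>z0)&(q[:,2]<z1)]
    if z0==45:k=k[abs(k[:,0])<25]
    print(z0,len(k)); 
    if len(k): print(np.percentile(k,[2,50,98],axis=0).round(1).tolist())
E
```

```text
t 3.1 pos [ 542.9 -263.1  248.8] yaw of x -61.22 z [-0.0012 -0.0021 -1.    ] x [ 0.4815 -0.8764  0.0012]
j [ 0.15  0.38  0.33  1.68 -0.13  1.11 -0.55] F [-0.3  0.5  0.1] T [ 0.02 -0.01  0.05] w 0.998 qd 0.05
8 241
[[-80.3, -23.6, 8.1], [-79.1, -3.0, 14.7], [70.3, 21.1, 21.8]]
22 1829
[[-78.8, -23.1, 22.5], [-19.0, -8.4, 24.4], [73.1, 21.6, 28.8]]
45 434
[[-12.5, -5.6, 46.9], [-10.5, -2.5, 90.5], [10.5, 4.2, 128.5]]
130 126
[[-12.0, -5.4, 130.3], [-3.5, -1.0, 136.9], [10.9, 4.0, 138.4]]
```

Request:
servo_tool:
  increments:
    - [[0.06,-0.33,0],[0,0,-0.24],85]
    - [[0.06,-0.33,0],[0,0,-0.24],85]
    - [[0,0,-0.4],[0,0,0],85]
    - [[0,0,-0.5],[0,0,0],85]
    - [[0,0,-0.5],[0,0,0],85]
    - [[0,0,-0.5],[0,0,0],85]
    - [[0,0,-0.4],[0,0,0],60]
    - [[0,0,-0.25],[0,0,0],45]

```text
time: 4.15
tool_pos: [550.6, -299.5, 94.9]
ee_rot: [0.84, -0.543, -0.001, 0.0]
contact_force: [-0.3, -0.3, 0.2]
width: 0.596
```

```bash
python3 st.py; python3 - <<'E'
from h import *
import cv2
p,d=cams.grab_frame("side"); cv2.imwrite("pics/s2.png",cv2.resize(p[200:420,300:500],None,fx=2.7,fy=2.7)[:,:,::-1])
E
```

```text
t 4.15 pos [ 550.6 -299.5   94.9] yaw of x -65.76 z [-1.3e-03  1.0e-04 -1.0e+00] x [ 4.105e-01 -9.119e-01 -6.000e-04]
j [ 0.23  0.6   0.3   1.73 -0.23  0.85 -0.51] F [-0.3 -0.3  0.2] T [ 0.05 -0.03  0.07] w 0.596 qd 0.21
```

View pics/s2.png

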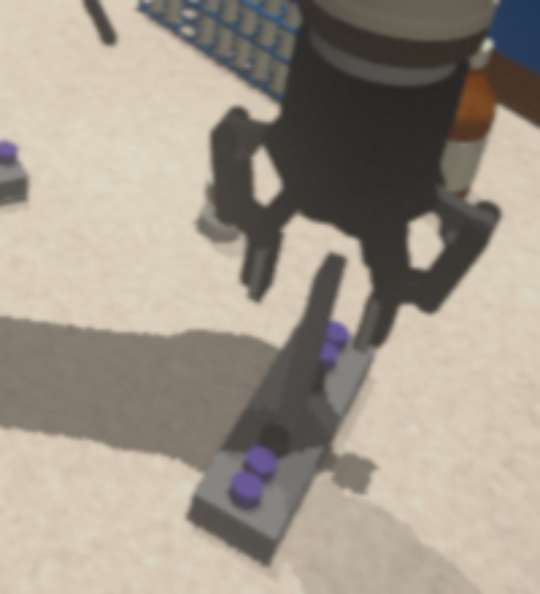

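The fingers straddle the long carrier's handle, whose top is at about (335,260) in the crop. I'll nudge 3 mm and close.

Request:
servo_tool:
  increments:
    - [[0,-0.05,0],[0,0,0],30]
    - [[0,0,0],[0,0,0],20]
    - [[0,0,0],[0,0,0],12]
    - [[0,0,0],[0,0,0],4]
    - [[0,0,0],[0,0,0],0]
    - [[0,0,0],[0,0,0],0]
    - [[0,0,0],[0,0,0],0]
    - [[0,0,0.05],[0,0,0],0]
  newtons: 80

```text
time: 5.2
tool_pos: [550.6, -301.3, 98.9]
ee_rot: [0.84, -0.542, -0.001, -0.0]
contact_force: [-0.4, -0.2, -1.9]
width: 0.105
```

```bash
python3 st.py
```

```text
t 5.2 pos [ 550.6 -301.3   98.9] yaw of x -65.68 z [-1.1e-03  9.0e-04 -1.0e+00] x [ 0.4119 -0.9112 -0.0012]
j [ 0.23  0.59  0.31  1.73 -0.23  0.85 -0.51] F [-0.4 -0.2 -1.9] T [0.02 0.02 0.05] w 0.105 qd 0.05
```

Request:
servo_tool:
  increments:
    - [[0,0,0.2],[0,0,0],0]
    - [[0,0,0.4],[0,0,0],0]
    - [[0,0,0.5],[0,0,0],0]
    - [[0,0,0.5],[0,0,0],0]
    - [[0,0,0.5],[0,0,0],0]
    - [[0,0.1,0.5],[0,0,0],0]
    - [[0,0.2,0.4],[0,0,0],0]
    - [[0,0.3,0.3],[0,0,0],0]

```text
time: 6.2
tool_pos: [550.8, -265.8, 298.8]
ee_rot: [0.84, -0.543, 0.0, 0.0]
contact_force: [0.5, -0.5, -0.9]
width: 0.106
```

```bash
python3 st.py; cat > plan.py <<'E'
import numpy as np, heapq
# chiller section: s toward hood, z up. carrier origin (s,z), tilt th: low end toward +s (handle leans +s)
def box(x0,x1,z0,z1,st=2.0):
    X=np.linspace(x0,x1,max(2,int((x1-x0)/st)+1));Z=np.linspace(z0,z1,max(2,int((z1-z0)/st)+1))
    return np.concatenate([np.c_[X,0*X+z0],np.c_[X,0*X+z1],np.c_[0*Z+x0,Z],np.c_[0*Z+x1,Z]])
body=np.concatenate([box(-80,80,0,34),box(-12,12,34,137),box(-14,14,92,169),box(-43,43,165,300)])
def sd(p,r):
    x0,x1,z0,z1=r
    dx=np.maximum(x0-p[...,0],p[...,0]-x1);dz=np.maximum(z0-p[...,1],p[...,1]-z1)
    return np.where((dx>0)&(dz>0),np.hypot(dx,dz),np.maximum(dx,dz))
obs=[(35,118,94,98),(-118,-110,0,98),(110,118,0,98),(-118,118,-50,6)]
def clr(s,z,th):
    c,n=np.cos(th),np.sin(th)
    p=np.stack([s+body[:,0]*c+body[:,1]*n, z-body[:,0]*n+body[:,1]*c],-1)
    return min(sd(p,r).min() for r in obs)
if __name__=="__main__":
    S=np.arange(-70,21,3.);Z=np.arange(6,220,3.);T=np.radians(np.arange(0,58,2.))
    C=np.array([[[clr(s,z,t) for t in T] for z in Z] for s in S]); print(C.shape)
    # widest path from final (z=12 row, th 0, s~-5) to any free start at z>=200
    i0=(np.argmin(abs(S+5)),np.argmin(abs(Z-18)),0)
    best={};h=[(-C[i0],i0,None)]
    while h:
        b,k,par=heapq.heappop(h)
        if k in best: continue
        best[k]=(b,par)
        if Z[k[1]]>=200: break
        for a in range(3):
            for e in(-1,1):
                q=list(k);q[a]+=e;q=tuple(q)
                if all(0<=q[j]<C.shape[j] for j in range(3)) and q not in best: heapq.heappush(h,(max(b,-C[q]),q,k))
    print("bottleneck",-b)
    # maximise tie: restrict to C>=bneck-1.5 and shortest path
    thr=-b-0.7
    from collections import deque
    par={i0:None};dq=deque([i0]);end=None
    while dq:
        k=dq.popleft()
        if Z[k[1]]>=190: end=k;break
        for d in np.ndindex(3,3,3):
            q=tuple(np.array(k)+np.array(d)-1)
            if all(0<=q[j]<C.shape[j] for j in range(3)) and q not in par and C[q]>=thr: par[q]=k;dq.append(q)
    path=[];k=end
    while k: path.append((S[k[0]],Z[k[1]],round(np.degrees(T[k[2]])),round(C[k],1)));k=par[k]
    for x in path: print(x)
E
python3 plan.py
```

```text
t 6.2 pos [ 550.8 -265.8  298.8] yaw of x -65.76 z [ 6.e-04 -5.e-04 -1.e+00] x [ 4.105e-01 -9.118e-01  7.000e-04]
j [ 0.13  0.35  0.35  1.6  -0.13  1.21 -0.63] F [ 0.5 -0.5 -0.9] T [-0.01 -0.03 -0.02] w 0.106 qd 0.29
(31, 72, 29)
bottleneck 12.0
(np.float64(-70.0), np.float64(192.0), 0, np.float64(94.0))
(np.float64(-70.0), np.float64(189.0), 0, np.float64(91.0))
(np.float64(-70.0), np.float64(186.0), 0, np.float64(88.0))
(np.float64(-70.0), np.float64(183.0), 0, np.float64(85.0))
(np.float64(-70.0), np.float64(180.0), 0, np.float64(82.0))
(np.float64(-70.0), np.float64(177.0), 0, np.float64(79.0))
(np.float64(-70.0), np.float64(174.0), 0, np.float64(76.0))
(np.float64(-70.0), np.float64(171.0), 0, np.float64(73.0))
(np.float64(-70.0), np.float64(168.0), 0, np.float64(70.0))
(np.float64(-70.0), np.float64(165.0), 0, np.float64(67.0))
(np.float64(-70.0), np.float64(162.0), 0, np.float64(64.0))
(np.float64(-70.0), np.float64(159.0), 0, np.float64(61.0))
(np.float64(-70.0), np.float64(156.0), 0, np.float64(58.0))
(np.float64(-70.0), np.float64(153.0), 2, np.float64(56.4))
(np.float64(-7
[... 1987 characters left out ...]
at64(-19.0), np.float64(51.0), 12, np.float64(12.7))
(np.float64(-19.0), np.float64(48.0), 10, np.float64(12.2))
(np.float64(-19.0), np.float64(45.0), 8, np.float64(11.8))
(np.float64(-19.0), np.float64(42.0), 6, np.float64(11.4))
(np.float64(-16.0), np.float64(39.0), 4, np.float64(14.2))
(np.float64(-16.0), np.float64(36.0), 2, np.float64(14.0))
(np.float64(-16.0), np.float64(33.0), 0, np.float64(14.0))
(np.float64(-16.0), np.float64(30.0), 0, np.float64(14.0))
(np.float64(-13.0), np.float64(27.0), 0, np.float64(17.0))
(np.float64(-10.0), np.float64(24.0), 0, np.float64(18.0))
(np.float64(-7.0), np.float64(21.0), 0, np.float64(15.0))
(np.float64(-4.0), np.float64(18.0), 0, np.float64(12.0))
```

Request:
servo_tool:
  increments:
    - [[-0.1,0.5,0],[0,0,-0.07],0]
    - [[-0.1,0.62,0],[0,0,-0.07],0]
    - [[-0.1,0.62,0],[0,0,-0.07],0]
    - [[-0.1,0.62,0],[0,0,-0.07],0]
    - [[-0.1,0.62,0],[0,0,-0.07],0]
    - [[-0.1,0.62,0],[0,0,-0.07],0]
    - [[-0.1,0.62,0],[0,0,-0.07],0]
    - [[-0.1,0.62,0],[0,0,-0.07],0]

```text
time: 7.2
tool_pos: [502.0, 26.5, 297.4]
ee_rot: [0.813, -0.583, -0.0, 0.0]
contact_force: [0.8, 0.2, -1.4]
width: 0.107
```

Request:
servo_tool:
  increments:
    - [[-0.1,0.62,0],[0,0,-0.07],0]
    - [[-0.1,0.62,0],[0,0,-0.07],0]
    - [[-0.1,0.62,0],[0,0,-0.07],0]
    - [[-0.1,0.62,0],[0,0,-0.07],0]
    - [[-0.1,0.62,0],[0,0,-0.07],0]
    - [[-0.1,0.5,0],[0,0,-0.07],0]
    - [[-0.1,0.4,0],[0,0,-0.07],0]
    - [[0,0.2,0],[0,0,0],0]

```text
time: 8.2
tool_pos: [459.5, 278.4, 297.2]
ee_rot: [0.788, -0.616, -0.0, 0.0]
contact_force: [0.2, 0.2, -1.5]
width: 0.107
```

```bash
python3 st.py
```

```text
t 8.2 pos [459.5 278.4 297.2] yaw of x -76.0 z [-1.e-03 -2.e-04 -1.e+00] x [ 2.420e-01 -9.703e-01 -1.000e-04]
j [-0.61  0.21  0.01  1.77 -0.    1.17 -1.92] F [ 0.2  0.2 -1.5] T [-0.06 -0.03  0.01] w 0.107 qd 0.14
```

```bash
cat > go.py <<'E'
from h import *
from scipy.spatial.transform import Rotation as R
import sys
A=np.radians(13.83);U=np.array([np.cos(A),np.sin(A),0]);Y=np.array([-U[1],U[0],0]);C0=np.array([501.3,302.8,0]);H=95.9
def tgt(s,z,deg,d=0):
    t=np.radians(deg);up=np.array([0,0,1.])
    p=C0+U*s+Y*d+up*z+H*(np.sin(t)*U+np.cos(t)*up)
    base=np.stack([-Y,-U,-up],1)  # tool x=-Y(-76deg), z down
    return p,R.from_rotvec(Y*t)*R.from_matrix(base)
if __name__=="__main__":
    s=sensors.observe();p=np.array(s["tool_pos"]);r=R.from_quat(s["ee_rot"])
    for a in sys.argv[1:]:
        k=[float(v) for v in a.split(",")]
        P,Q=tgt(*k);print(a,"shift",((P-p)/60).round(3),"turn",((Q*r.inv()).as_rotvec(degrees=True)/10).round(3));p,r=P,Q
E
python3 go.py -64,190,0 -64,190,34 -64,150,34
```

```text
-64,190,0 shift [-0.339  0.151 -0.188] turn [ 0.001 -0.006 -0.017]
-64,190,34 shift [ 0.868  0.214 -0.273] turn [-0.813  3.301  0.   ]
-64,150,34 shift [ 0.     0.    -0.667] turn [0. 0. 0.]
```

Next I tilt above the box: total shift (0.53, 0.365, -0.46), turn (-0.81, 3.3, -0.02).

Request:
servo_tool:
  increments:
    - [[0.07,0.05,-0.06],[-0.1,0.4,0],0]
    - [[0.08,0.05,-0.07],[-0.12,0.5,0],0]
    - [[0.08,0.055,-0.07],[-0.12,0.5,0],0]
    - [[0.08,0.055,-0.07],[-0.12,0.5,-0.02],0]
    - [[0.08,0.055,-0.07],[-0.12,0.5,0],0]
    - [[0.08,0.05,-0.06],[-0.12,0.5,0],0]
    - [[0.06,0.05,-0.06],[-0.11,0.4,0],0]
    - [[0,0,0],[0,0,0],0]

```text
time: 9.2
tool_pos: [493.5, 297.6, 267.1]
ee_rot: [0.751, -0.592, -0.181, 0.231]
contact_force: [-0.0, 0.0, -1.9]
width: 0.106
```

```bash
python3 st.py; python3 go.py -64,190,34 ; cat > look.py <<'E'
from h import *
import cv2,sys
from go import *
n=sys.argv[1]
for c in("side","top"):
    p,d=cams.grab_frame(c);np.save(f"{c}{n}.npy",d)
    q=p[90:290,120:320] if c=="side" else p[130:300,60:230]
    cv2.imwrite(f"pics/{c}{n}.png",cv2.resize(q,None,fx=2.9,fy=2.9,interpolation=cv2.INTER_CUBIC)[:,:,::-1])
E
python3 look.py a
```

```text
t 9.2 pos [493.5 297.6 267.1] yaw of x -76.47 z [-0.5451 -0.1336 -0.8277] x [ 0.234  -0.9722  0.0028]
j [-0.51  0.71  0.02  1.22 -0.16  1.79 -1.82] F [-0.   0.  -1.9] T [ 0.22 -0.84  0.02] w 0.106 qd 0.06
-64,190,34 shift [-0.037  0.045  0.04 ] turn [ 0.019 -0.01   0.03 ]
```

View pics/sidea.png

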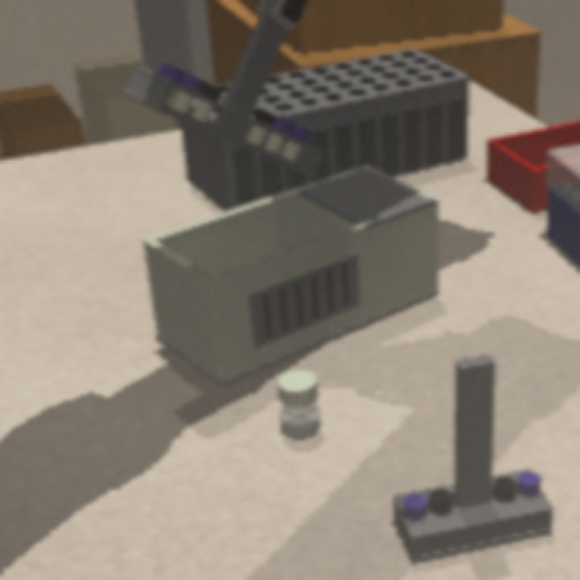

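View pics/topa.png

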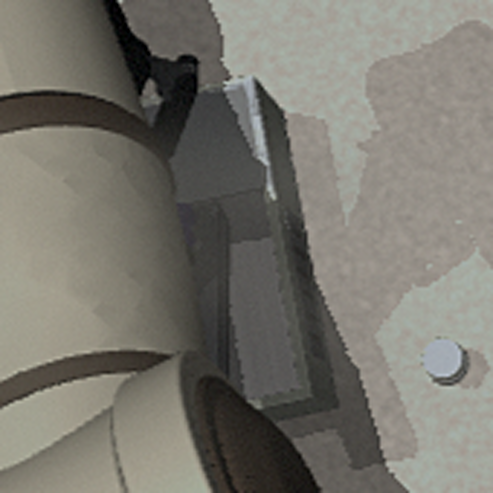

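The side picture shows the carrier tilted, low end toward the hood at about (320,160) in the crop, above the box. I'll check the in-hand pose from depth.

```bash
cat > hand.py <<'E'
from h import *
from go import *
import sys
s=sensors.observe();p=np.array(s["tool_pos"]);M=R.from_quat(s["ee_rot"]).as_matrix()
# carrier axes: x=-tool y (toward hood), y=-tool x, z=-tool z
B=np.stack([-M[:,1],-M[:,0],-M[:,2]],1)
O=p-B[:,2]*H
print("origin s,d,z",((O-C0)@U).round(1),((O-C0)@Y).round(1),O[2].round(1),"tilt",np.degrees(np.arctan2(B[:,2]@U,B[2,2])).round(2))
for c in("side","top"):
    W=cloud(c,np.load(c+sys.argv[1]+".npy")).reshape(-1,3); q=(W-O)@B
    k=q[(abs(q[:,0])<100)&(abs(q[:,1])<35)&(q[:,2]>-15)&(q[:,2]<50)&~np.isnan(q[:,0])]
    print(c,len(k)); 
    if len(k)>50:
        print(np.percentile(k,[1,5,50,95,99],axis=0).round(1).tolist())
        t=k[(k[:,2]>15)&(k[:,2]<29)&(k[:,1]<-18)]
        f=k[(k[:,1]<-18)]
        for x0 in range(-90,90,20):
            g=f[(f[:,0]>=x0)&(f[:,0]<x0+20)]
            if len(g): print(x0,len(g),"z",np.percentile(g[:,2],[3,50,97]).round(1),"y",np.percentile(g[:,1],[5,50]).round(1))
E
python3 hand.py a
```

```text
origin s,d,z -62.7 -2.4 189.8 tilt 33.94
side 1060
[[-80.4, -25.3, -2.0], [-79.5, -24.2, -0.7], [-9.4, -6.4, 15.2], [74.1, 6.9, 39.2], [77.4, 19.1, 47.3]]
-90 55 z [-1.7  9.5 21.2] y [-24.7 -22.4]
-70 38 z [-1.8  3.  21.4] y [-25.3 -23.3]
-50 37 z [-1.8  2.7 21.2] y [-24.4 -22.9]
-30 33 z [-1.8  2.8 21.4] y [-25. -23.]
-10 33 z [-1.9  2.8 21. ] y [-25.4 -23.3]
10 36 z [-2.1  2.8 21.3] y [-25.  -22.9]
30 29 z [-2.2  2.4 20.7] y [-25.1 -23.5]
50 26 z [-2.   2.5 20.7] y [-24.5 -22.9]
70 32 z [-1.4  9.3 20. ] y [-25.  -22.7]
top 670
[[-57.2, -23.1, 0.7], [-47.7, -22.7, 1.8], [22.7, -18.2, 20.6], [73.5, -4.6, 30.1], [77.4, -0.7, 32.1]]
-70 25 z [ 0.9 19.7 23.1] y [-22.6 -21.2]
-50 54 z [ 1.1 17.8 23.8] y [-23.  -21.3]
-30 49 z [ 1.1 18.1 22.9] y [-23.  -21.4]
-10 48 z [ 1.  11.8 22.7] y [-22.9 -21.1]
10 50 z [ 1.  11.7 23. ] y [-23.1 -20.9]
30 45 z [ 1.3 19.2 24. ] y [-22.7 -21.1]
50 41 z [ 0.8  6.2 21.4] y [-22.7 -20.6]
70 25 z [ 0.1 11.2 22.6] y [-22.9 -21.4]
```

```bash
python3 go.py -64,150,34 -61,105,34 -46,90,32 -37,81,30 -22,66,22 -19,51,12 -16,33,0 -7,20,0 -5,11,0; python3 -c "
from plan import clr;import numpy as np
k=[(-64,150,34),(-61,105,34),(-46,90,32),(-37,81,30),(-22,66,22),(-19,51,12),(-16,33,0),(-7,20,0),(-5,11,0)]
for a,b in zip(k,k[1:]): print(b,round(min(clr(*(lambda v:(v[0],v[1],np.radians(v[2])))(np.array(a)+(np.array(b)-np.array(a))*f)) for f in np.linspace(0,1,9)),1))"
```

```text
-64,150,34 shift [-0.03   0.036 -0.665] turn [0.006 0.008 0.025]
-61,105,34 shift [ 0.049  0.012 -0.75 ] turn [0. 0. 0.]
-46,90,32 shift [ 0.197  0.049 -0.22 ] turn [ 0.048 -0.194 -0.   ]
-37,81,30 shift [ 0.099  0.024 -0.121] turn [ 0.048 -0.194  0.   ]
-22,66,22 shift [ 0.048  0.012 -0.152] turn [ 0.191 -0.777  0.   ]
-19,51,12 shift [-0.21  -0.052 -0.169] turn [ 0.239 -0.971 -0.   ]
-16,33,0 shift [-0.274 -0.067 -0.265] turn [ 0.287 -1.165  0.   ]
-7,20,0 shift [ 0.146  0.036 -0.217] turn [0. 0. 0.]
-5,11,0 shift [ 0.032  0.008 -0.15 ] turn [0. 0. 0.]
(-61, 105, 34) 11.0
(-46, 90, 32) 10.9
(-37, 81, 30) 12.3
(-22, 66, 22) 12.0
(-19, 51, 12) 12.7
(-16, 33, 0) 12.7
(-7, 20, 0) 14.0
(-5, 11, 0) 5.0
```

Down to the slot entry (-61, 105, 34°): total (0.02, 0.05, -1.415).

Request:
servo_tool:
  increments:
    - [[-0.03,0.035,-0.15],[0,0,0.02],0]
    - [[0,0,-0.25],[0,0,0],0]
    - [[0,0,-0.25],[0,0,0],0]
    - [[0.01,0,-0.25],[0,0,0],0]
    - [[0.01,0,-0.2],[0,0,0],0]
    - [[0.02,0.01,-0.2],[0,0,0],0]
    - [[0.01,0,-0.11],[0,0,0],0]
    - [[0,0,0],[0,0,0],0]

```text
time: 10.3
tool_pos: [493.9, 301.0, 184.6]
ee_rot: [0.752, -0.59, -0.18, 0.231]
contact_force: [-0.5, -0.1, -1.5]
width: 0.104
```

```bash
python3 look.py b; python3 st.py; python3 hand.py b;python3 go.py -46,90,32 -37,81,30 -22,66,22
```

```text
t 10.4 pos [494.3 301.3 185.4] yaw of x -76.21 z [-0.5422 -0.1337 -0.8295] x [ 2.384e-01 -9.712e-01  6.000e-04]
j [-0.51  0.78  0.02  1.28 -0.15  1.66 -1.8 ] F [-0.1 -0.3 -1.1] T [ 0.23 -0.83  0.06] w 0.106 qd 0.01
origin s,d,z -60.7 0.2 105.9 tilt 33.95
side 962
[[-81.7, -25.6, -1.2], [-80.7, -23.8, 0.6], [-12.2, -5.8, 19.0], [73.7, 13.8, 45.9], [86.2, 22.5, 49.0]]
-90 44 z [-0.8  9.1 21.6] y [-24.8 -22.5]
-70 36 z [-1.5  4.  22.4] y [-25.4 -22.4]
-50 33 z [-1.2  3.5 22.3] y [-24.1 -22.6]
-30 34 z [-1.   4.2 22.3] y [-24.3 -22.6]
-10 30 z [-1.2  3.5 22. ] y [-24.8 -23. ]
10 30 z [-1.3  4.2 22.2] y [-25.  -22.9]
30 18 z [-0.1 19.6 22.4] y [-24.9 -22.9]
50 9 z [18.2 21.  22.4] y [-24.3 -23.1]
70 11 z [44.7 47.  49.1] y [-32.8 -26.5]
top 712
[[-27.0, -30.1, -0.6], [-18.5, -22.5, 1.9], [34.8, -12.5, 22.2], [86.5, 3.5, 47.9], [90.6, 10.3, 49.4]]
-50 5 z [21.2 22.3 23.6] y [-22.3 -21.6]
-30 31 z [ 1.5 19.9 23.1] y [-22.4 -20.2]
-10 43 z [ 1.   5.2 23. ] y [-22.5 -20.8]
10 39 z [-0.1  4.9 22.9] y [-22.5 -20.6]
30 43 z [-0.4  5.7 23.4] y [-22.5 -21. ]
50 35 z [-1.6 19.  24. ] y [-22.5 -20.9]
70 48 z [-0.3 43.  49.2] y [-33.  -22.3]
-46,90,32 shift [ 0.195  0.044 -0.235] turn [ 0.05  -0.189  0.004]
-37,81,30 shift [ 0.099  0.024 -0.121] turn [ 0.048 -0.194  0.   ]
-22,66,22 shift [ 0.048  0.012 -0.152] turn [ 0.191 -0.777  0.   ]
```

View pics/sideb.png

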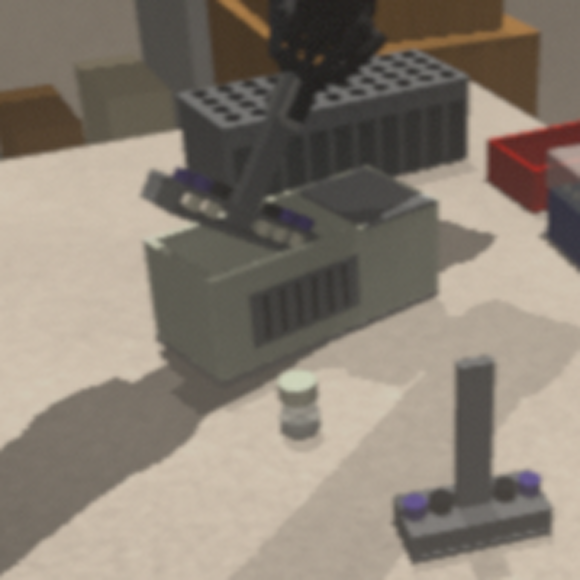

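View pics/topb.png

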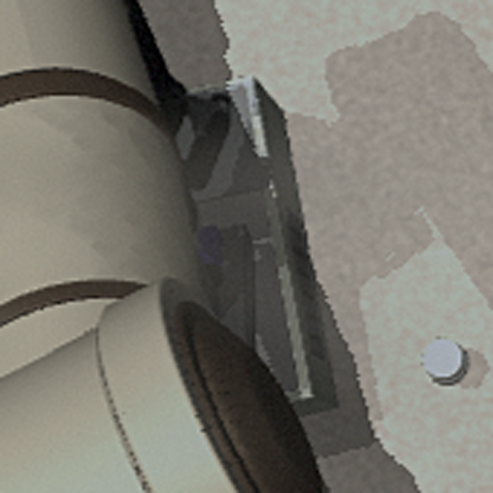

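The low end is in the opening at about (305,225) in the side crop, just short of the hood, and matches the plan. I'll slide it under.

Request:
servo_tool:
  increments:
    - [[0.065,0.015,-0.08],[0.02,-0.06,0],0]
    - [[0.065,0.015,-0.08],[0.02,-0.06,0],0]
    - [[0.065,0.015,-0.075],[0.01,-0.07,0],0]
    - [[0.05,0.012,-0.06],[0.02,-0.1,0],0]
    - [[0.05,0.012,-0.06],[0.03,-0.1,0],0]
    - [[0.025,0.006,-0.075],[0.09,-0.39,0],0]
    - [[0.025,0.006,-0.075],[0.1,-0.39,0],0]
    - [[0,0,0],[0,0,0],0]

```text
time: 11.4
tool_pos: [514.1, 306.2, 155.7]
ee_rot: [0.773, -0.606, -0.117, 0.15]
contact_force: [-0.6, 0.5, -1.1]
width: 0.107
```

```bash
python3 look.py c; python3 st.py; python3 hand.py c|head -1;python3 go.py -19,51,12 -16,33,0 -7,20,0 -5,11,0
```

```text
t 11.5 pos [514.8 306.  155.2] yaw of x -76.21 z [-0.363  -0.0895 -0.9275] x [ 2.384e-01 -9.712e-01  4.000e-04]
j [-0.54  0.7   0.03  1.42 -0.12  1.4  -1.8 ] F [ 0.8 -0.2 -2.4] T [ 0.2  -0.57 -0.02] w 0.11 qd 0.01
origin s,d,z -22.0 -0.1 66.3 tilt 21.96
-19,51,12 shift [-0.21  -0.05  -0.174] turn [ 0.24  -0.966  0.004]
-16,33,0 shift [-0.274 -0.067 -0.265] turn [ 0.287 -1.165  0.   ]
-7,20,0 shift [ 0.146  0.036 -0.217] turn [0. 0. 0.]
-5,11,0 shift [ 0.032  0.008 -0.15 ] turn [0. 0. 0.]
```

View pics/sidec.png

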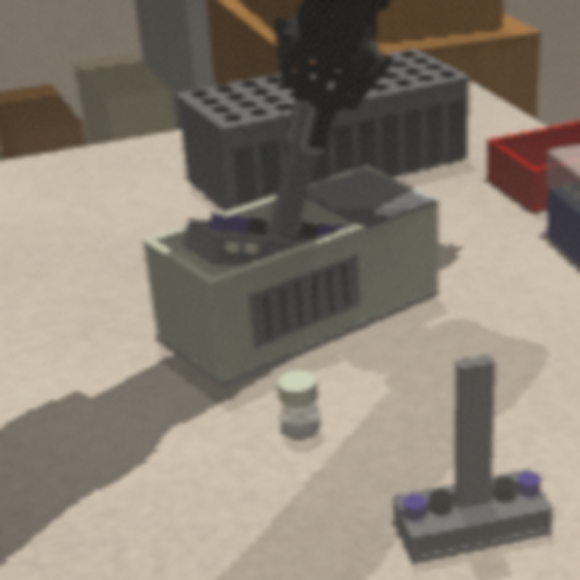

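The front end is now under the hood, the rear at about (195,235) is inside the box, and there is no contact force. I'll level it next.

Request:
servo_tool:
  increments:
    - [[-0.07,-0.017,-0.058],[0.08,-0.32,0],0]
    - [[-0.07,-0.017,-0.058],[0.08,-0.32,0],0]
    - [[-0.07,-0.017,-0.058],[0.08,-0.33,0],0]
    - [[-0.07,-0.017,-0.066],[0.07,-0.29,0],0]
    - [[-0.07,-0.017,-0.066],[0.07,-0.29,0],0]
    - [[-0.07,-0.017,-0.066],[0.07,-0.29,0],0]
    - [[-0.065,-0.017,-0.066],[0.07,-0.29,0],0]
    - [[0,0,0],[0,0,0],0]

```text
time: 12.5
tool_pos: [484.4, 298.6, 128.1]
ee_rot: [0.787, -0.617, -0.0, 0.002]
contact_force: [-0.4, -0.2, -2.4]
width: 0.106
```

```bash
python3 look.py d; python3 st.py; python3 hand.py d|head -1;python3 go.py -16,33,0 -7,20,0 -5,11,0
```

```text
t 12.6 pos [486.3 299.  128.7] yaw of x -76.23 z [-6.0e-04 -1.2e-03 -1.0e+00] x [ 0.2379 -0.9713  0.001 ]
j [-0.64  0.45  0.05  1.85 -0.03  0.84 -1.9 ] F [-0.2  0.2 -1.8] T [ 0.05 -0.05 -0.05] w 0.109 qd 0.01
origin s,d,z -15.6 -0.2 32.8 tilt 0.05
-16,33,0 shift [-0.009 -0.     0.003] turn [ 0.007 -0.003  0.006]
-7,20,0 shift [ 0.146  0.036 -0.217] turn [0. 0. 0.]
-5,11,0 shift [ 0.032  0.008 -0.15 ] turn [0. 0. 0.]
```

View pics/sided.png

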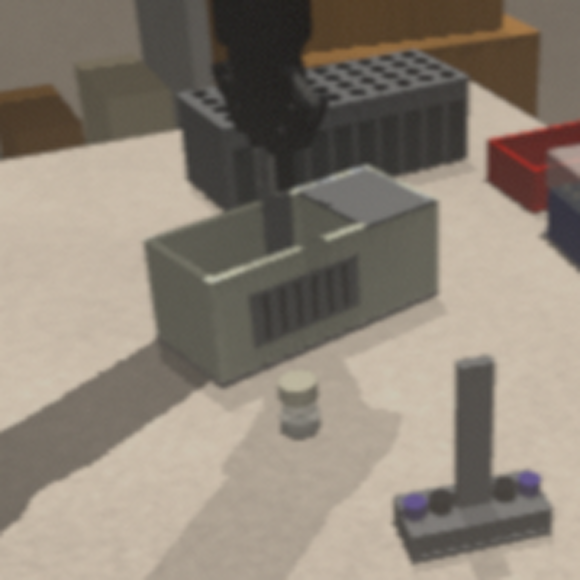

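View pics/topd.png

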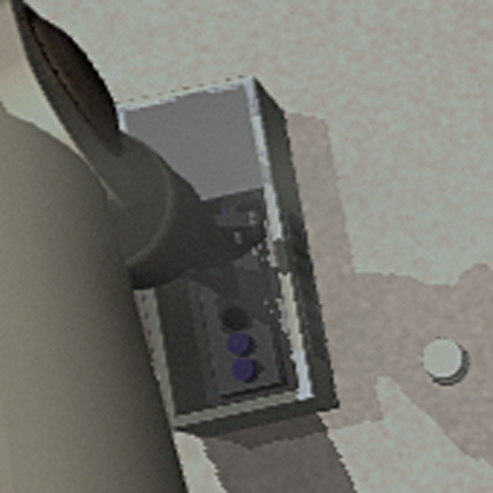

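It is level inside the chamber, with the near end of the tray at about (245,385) in the top crop, clear of the wall. I'll lower it.

Request:
servo_tool:
  increments:
    - [[0.045,0.012,-0.07],[0,0,0],0]
    - [[0.045,0.012,-0.07],[0,0,0],0]
    - [[0.045,0.012,-0.08],[0,0,0],0]
    - [[0.035,0.008,-0.07],[0,0,0],0]
    - [[0,0,-0.04],[0,0,0],0]
    - [[0,0,-0.03],[0,0,0],0]
    - [[0,0,0],[0,0,0],0]

```text
time: 13.48
tool_pos: [495.7, 301.5, 106.8]
ee_rot: [0.787, -0.617, 0.0, 0.0]
contact_force: [-0.5, 0.8, -2.0]
width: 0.108
```

```bash
python3 look.py e; python3 st.py; python3 hand.py e; python3 - <<'E'
from h import *
from go import *
# rim/chiller interior in chiller frame from top: tray near end & walls
W=cloud("top",np.load("tope.npy")).reshape(-1,3);s=(W-C0)@U;d=(W-C0)@Y;z=W[:,2]
k=(z>30)&(z<47)&(abs(s)<105)&(abs(d)<40);print("tray top",k.sum(),np.percentile(s[k],[0,1,50,99]).round(1),np.percentile(d[k],[1,5,50,95,99]).round(1),np.percentile(z[k],[5,50,95]).round(1))
E
```

```text
t 13.57 pos [495.9 301.6 107.1] yaw of x -76.22 z [ 4.e-04 -7.e-04 -1.e+00] x [ 2.383e-01 -9.712e-01  7.000e-04]
j [-0.63  0.49  0.05  1.84 -0.03  0.81 -1.9 ] F [ 1.1  0.5 -1.6] T [ 0.01 -0.02  0.03] w 0.097 qd 0.0
origin s,d,z -5.5 0.0 11.2 tilt -0.01
side 0
top 1357
[[-92.2, -24.8, -8.9], [-88.3, -22.9, -7.0], [-43.7, -4.2, 21.2], [10.2, 31.8, 33.2], [27.8, 34.4, 40.6]]
-90 48 z [-7.9  3.1 25.6] y [-24.6 -21.9]
-70 56 z [-8.2  3.8 24.2] y [-24.3 -21.6]
-50 53 z [-9.2  5.1 24.8] y [-24.5 -21.6]
-30 52 z [-9.2  3.5 24.4] y [-24.9 -21.8]
-10 53 z [-7.4  4.6 24.7] y [-24.4 -21.5]
10 39 z [-8.8  3.3 23. ] y [-25. -22.]
30 1 z [-4.4 -4.4 -4.4] y [-24.1 -24.1]
50 2 z [-6.4 -5.3 -4.2] y [-25.  -24.2]
tray top 831 [-87.2 -86.5 -44.6  35.3] [-22.2 -20.7  -3.6  21.1  23.2] [30.7 34.2 44.4]
```

Request:
servo_tool:
  increments:
    - [[0,0,-0.02],[0,0,0],0]
    - [[0,0,-0.02],[0,0,0],0]
    - [[0,0,-0.02],[0,0,0],0]
    - [[0,0,0],[0,0,0],0]

```text
time: 14.08
tool_pos: [495.9, 301.5, 103.5]
ee_rot: [0.787, -0.617, 0.0, 0.0]
contact_force: [-0.4, -1.0, 0.0]
width: 0.107
```

Request:
servo_tool:
  increments:
    - [[0,0,-0.015],[0,0,0],0]
    - [[0,0,0],[0,0,0],0]

```text
time: 14.32
tool_pos: [495.8, 301.5, 103.4]
ee_rot: [0.787, -0.617, 0.0, 0.0]
contact_force: [-4.2, -2.6, 6.9]
width: 0.104
```

Request:
servo_tool:
  increments:
    - [[0,0,-0.01],[0,0,0],0]
    - [[0,0,0],[0,0,0],0]

```text
time: 14.58
tool_pos: [495.9, 301.5, 103.4]
ee_rot: [0.787, -0.617, 0.0, 0.0]
contact_force: [-4.5, -3.3, 11.7]
width: 0.112
```

Contact with the floor builds up to 12 N while the carrier is level. I'll ease the press, open partway and check before retreating.

Request:
servo_tool:
  increments:
    - [[0,0,0.015],[0,0,0],0]
    - [[0,0,0],[0,0,0],8]
    - [[0,0,0],[0,0,0],12]
    - [[0,0,0],[0,0,0],20]
    - [[0,0,0],[0,0,0],30]
    - [[0,0,0],[0,0,0],36]
    - [[0,0,0],[0,0,0],36]
    - [[0,0,0],[0,0,0],36]
  newtons: 20

```text
time: 15.58
tool_pos: [495.9, 301.5, 102.7]
ee_rot: [0.787, -0.617, 0.0, 0.0]
contact_force: [-0.2, 1.1, -0.5]
width: 0.42
```

```bash
python3 look.py f; python3 st.py
```

```text
t 15.68 pos [495.9 301.5 102.7] yaw of x -76.22 z [ 3.e-04 -8.e-04 -1.e+00] x [ 2.382e-01 -9.712e-01  8.000e-04]
j [-0.63  0.5   0.05  1.84 -0.03  0.8  -1.89] F [-0.   0.2 -0.1] T [ 0.02 -0.    0.  ] w 0.419 qd 0.0
```

View pics/sidef.png

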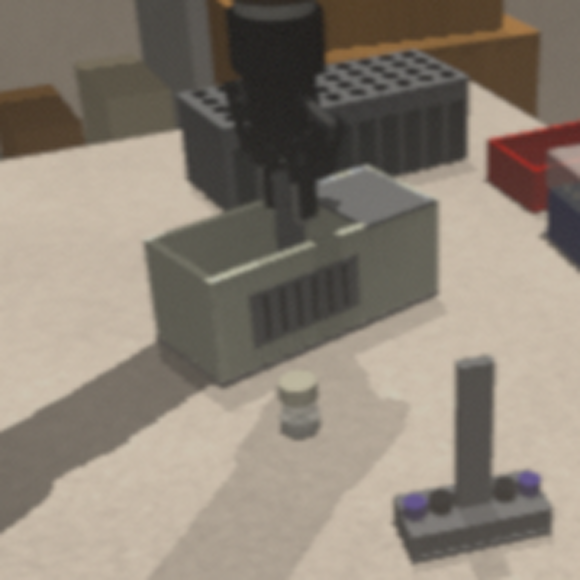

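The fingers stand free on both sides of the handle at about (285,205). I'll go straight up, then to the side to clear the view.

Request:
servo_tool:
  increments:
    - [[0,0,0.15],[0,0,0],36]
    - [[0,0,0.3],[0,0,0],36]
    - [[0,0,0.5],[0,0,0],36]
    - [[0,0,0.6],[0,0,0],36]
    - [[0,0,0.6],[0,0,0],36]
    - [[0,0,0.5],[0,0,0],36]
    - [[0,0,0.3],[0,0,0],36]
    - [[0,0,0],[0,0,0],36]

```text
time: 16.68
tool_pos: [496.7, 302.0, 281.7]
ee_rot: [0.787, -0.617, 0.001, -0.001]
contact_force: [0.1, -0.0, 0.6]
width: 0.418
```

Request:
servo_tool:
  increments:
    - [[0,-0.5,0],[0,0,0],36]
    - [[0,-0.6,0],[0,0,0],36]
    - [[0,-0.6,0],[0,0,0],36]
    - [[0,-0.6,0],[0,0,0],36]
    - [[0,-0.6,0],[0,0,0],36]
    - [[0,-0.6,0],[0,0,0],36]
    - [[0,-0.3,0],[0,0,0],36]
    - [[0,0,0],[0,0,0],36]

```text
time: 17.68
tool_pos: [495.6, 72.7, 279.1]
ee_rot: [0.786, -0.618, -0.0, 0.001]
contact_force: [0.3, 0.4, 0.3]
width: 0.422
```

```bash
python3 look.py g; python3 st.py; python3 - <<'E'
from h import *
from go import *
import cv2
for c in("side","top"):
    W=cloud(c,np.load(c+"g.npy")).reshape(-1,3);s=(W-C0)@U;d=(W-C0)@Y;z=W[:,2]
    for nm,k in dict(tray=(z>24)&(z<46)&(s>-100)&(s<34)&(abs(d)<38),handle=(z>105)&(z<150)&(abs(s)<34)&(abs(d)<30),htop=(z>138)&(z<150)&(abs(s)<34)&(abs(d)<30)).items():
        if k.sum()>5: print(c,nm,k.sum(),"s",np.percentile(s[k],[1,50,99]).round(1),"d",np.percentile(d[k],[1,50,99]).round(1),"z",np.percentile(z[k],[5,50,95]).round(1))
    k=(z>26)&(z<36)&(s>-100)&(s<34)&(abs(d)<38)
    if k.sum()>50:
        A=np.c_[s[k],d[k],np.ones(k.sum())];print("tray slope deg",np.degrees(np.linalg.lstsq(A,z[k],rcond=None)[0][:2]).round(2))
E
```

```text
t 17.77 pos [495.7  75.1 279.3] yaw of x -76.14 z [-4.e-04 -2.e-04 -1.e+00] x [ 2.396e-01 -9.709e-01  1.000e-04]
j [-0.38  0.15  0.19  1.88 -0.03  1.11 -1.5 ] F [-0.   1.6  0.7] T [-0.    0.01  0.04] w 0.424 qd 0.01
side handle 163 s [-19.   -9.2   6.4] d [-7.6 -4.2  4.7] z [107.3 127.1 143.7]
side htop 36 s [-19.3  -6.8   5.1] d [-7.  -3.6  4.8] z [138.6 142.6 144.5]
top tray 1043 s [-86.8 -37.   33. ] d [-22.2  -3.9  22.9] z [26.4 30.6 41. ]
top handle 131 s [-19.5  -9.3   4.3] d [-4.9 -2.4  5.6] z [108.2 137.8 145.1]
top htop 65 s [-18.9  -7.8   3.6] d [-4.6  0.2  5.5] z [139.4 142.3 145.8]
tray slope deg [0.   0.17]
```

View pics/topg.png

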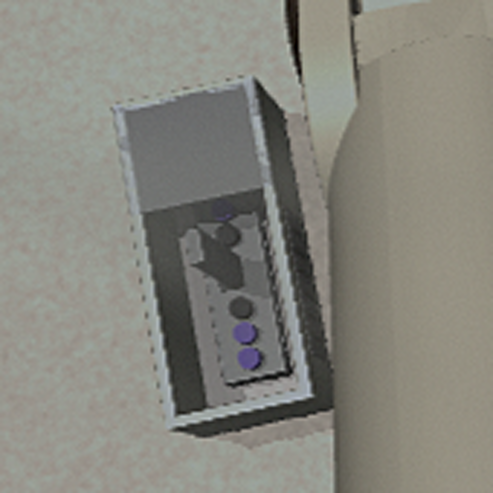

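View pics/sideg.png

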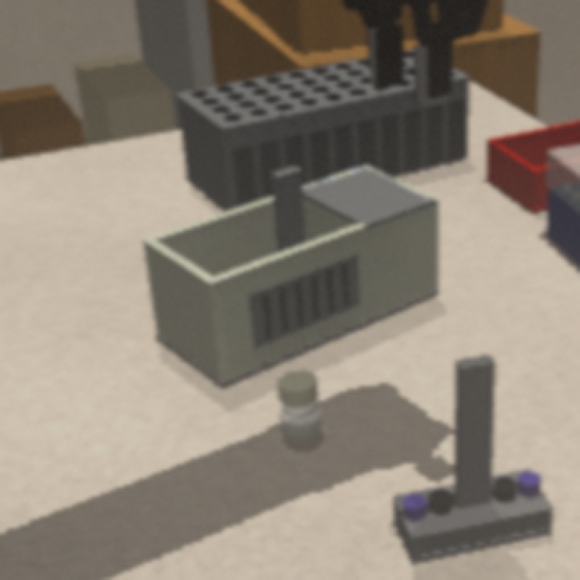

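The carrier sits flat: handle top at 142.5 mm against an expected 143, s = -7, d = 0, slope under 0.2°. The short carrier hasn't moved, so I'll hand in.

```bash
python3 -c "
from station import ctrl;print(ctrl.hand_in())"
```

```text
the job is handed in; nothing more can be done
None
```

The long carrier is in the chiller box, flat on the chamber floor with one end under the hood. I handed the job in at about 18 s.

**How it went:** I pinched the handle 115 mm above the underside and tilted the carrier 34° over the box. I slid the low end under the hood, levelled it inside, and lowered it until the floor pushed back at about 12 N. Only then did I ease off, let go and move the gripper away.

**Last checks:**
- **Height and tilt:** the handle top reads 142.5 mm against an expected 143 mm, and the tray slope is under 0.2°.
- **Position:** the carrier centre is about 7 mm towards the hood's free edge side in my measuring direction, which is x = +7 mm in the chiller's frame (asked: about +5), and y is about 0.
- **Short carrier:** it looks unmoved in the side pictures.
- **Robot:** the arm is clear of everything, with its force reading close to zero.

No check failed. The two cameras differed by up to about 3.5 mm, partly from depth noise.

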